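# Press the laser unit's service hatch shut and lock its quarter-turn fastener

## Task

The service hatch on top of the white laser unit is standing ajar. Set a closed fingertip in the slot of its orange quarter-turn fastener, push the hatch down flush against its spring, and while keeping it down swing the slot a quarter turn clockwise (seen from above) until it stops and the hatch is locked flush; then take the hand away. Do it by pushing only: grip nothing, do not raise the hatch, and leave everything else where it is.

Things in the scene. Friction and masses are not known exactly. Their poses are not given: they have to be found in the camera images.
- instrument: white case fixed to the table, 300 (x) x 420 (y) x 110 mm high; origin at the centre of its underside, z up, x from its front (connectors, red handles standing 42 mm out) to its rear. Its hatch is a light grey plate 240 x 240 x 8 mm on the deck, hinged along its rear edge: in this frame the hinge line is at x = 120, z = 114 mm, from y = -190 to 50 mm
- shut_point (a point): fixed point of the case where the centre of the slot's floor comes to lie when the hatch is shut flush: in the instrument's frame x = -45, y = -70, z = 124 mm. The fastener's axis is then vertical through it
- keeper (a point): steel keeper inside the case. The fastener's tongue must pass in under it while turning: this works only while the hatch is held within about 4 mm of shut at the fastener. Turned with the hatch still up, the tongue lies over the keeper and the hatch cannot shut
- hatch (a joint): hinge of the hatch, rad: 0 = shut flush and rigid on the deck, positive = front edge raised. It starts about 0.2 ajar on a spring; pressing it shut takes about 4 N at the fastener, and it springs up when let go unless the fastener is locked
- latch (a joint): turn of the fastener, rad: 0 = unlocked (slot along the instrument's x), growing clockwise seen from above to a hard stop at 1.571 = locked (slot along the instrument's y, between the two red dots on the rim). It starts between 0 and 0.3, takes about 0.05 N m, and stays where left: stop pressing before leaving the cheek, or it is dragged back
- slot (a point): centre of the slot's floor, on the fastener's axis; x along the slot, z up out of it; moves with hatch and fastener. Slot 42 mm wide, 16 mm deep, about 90 mm long, straight across a 92 mm round black disc between two orange cheeks
- rim_top (a point): centre of the top of the fixed aluminium rim round the fastener (inside diameter 96, outside 108 mm, its top 14 mm above the slot's floor), which closes the slot's ends and keeps fingers off the fastener's outside. A closed fingertip set down 20 to 28 mm from the axis and carried round it in an arc turns the fastener by pushing on a cheek
- mirror_mount: small black optic mount, a 14 x 36 x 42 mm block on a 32 mm round foot, loose on the instrument's deck; origin at the centre of its underside
- hex_driver: hand driver with red handle, 150 mm long, lying loose on the instrument's deck along its own x; origin at the middle of its underside
- mouse: black computer mouse 105 x 60 x 24 mm, loose on the table; origin under its centre
- mug: blue mug, 80 mm across and 95 mm high, loose on the table; origin under its centre
- cleaner_bottle: white bottle with a blue cap, 60 mm across and 150 mm high, loose on the table; origin under its centre
- post_holder: black steel post on a 52 mm round foot, 60 mm high, loose on the table; origin under its centre
- spanner: steel spanner 160 mm long, lying loose on the table along its own x; origin at the middle of its underside

How it is judged:
By the outcome, as a careful person would: the job done as asked, in the order asked, and still so for the second after the job is handed in, with the robot touching nothing.
It also fails if it takes over 48 s, if anything falls off the work surface, if the arm or the gripper's body presses on something with over 40 N, if the wrist force passes 120 N, or if a joint passes its speed limit or range.

## Robot

A 7-joint arm with a two-finger parallel gripper is mounted at the origin on the work surface. World frame = base frame: x ahead of the robot, y to its left, z up, the work surface at z = 0. Lengths are in m, angles in rad, forces in N, time in s.
With the tool pointing down it reaches from about 0.35 to 0.9 m from the base axis. Payload 8.1 kg.
Tool frame: the origin (TCP) lies midway between the tips of the shut fingers; the grasp point (between the pads) lies 19 mm behind it (manip.grip_depth is the distance from the TCP to the grasp point, in m); z points along the fingers, y is the line along which they close (so a half turn about z gives the same grasp; the last joint's range is limited). The gripper opens to 85 mm and grips with 20 to 120 N. Pads are 22 mm wide; open, the fingers measure 114 mm over their backs; the gripper's body (76 mm by 85 mm) begins 54 mm behind the grasp point. The pads swing forward as they close: fully open they stand 13 mm farther back than shut.
Start: joints at [1.006, 0.434, 0.025, 1.573, -0.012, 1.134, -0.075], TCP at [0.278, -0.56, 0.231] pointing down, gripper open.
Joint ranges: [-2.62, 2.62], [-0.44, 2.09], [-1.27, 1.32], [0.08, 2.57], [-1.32, 4.46], [0.12, 2], [-2.74, 2.74]. Speed limits (rad/s): [2.22, 2.22, 3.01, 3.01, 3.14, 3.14, 3.14].

## Interface

Orientations are given as a rotation vector (axis times angle).
In Python, from cell import manip gives the robot as it stands.
- The arm moves only by the tool arm_command, never from a script. Its argument "moves" is a list of rows, each a list of 3 entries, a list of its own where there are three numbers: the shift along the tool's x, y, z each as a share of 100 mm, from -1 to 1, then the turn, a rotation vector about the tool's x, y, z each as a share of 90 degrees, from -1 to 1, then the opening, from 0 (shut) to 1 (fully open). In form: [[[x, y, z], [rx, ry, rz], fingers], ...]. A call has 1 to 5 rows; each row is the pose to reach, as a shift and turn from the pose commanded when the call began, along the tool's axes at that moment; what a row does not reach only later rows make up. A row lasts 1/8 s, in which the tool goes at most 62.5 mm and 10.7 degrees, less where a joint would pass 70% of its speed; a pose out of reach is approached as far as the arm can. A call with a number of a shift or a turn outside -1 to 1 is refused whole. A call with a gripper value outside its range is refused whole. The fingers move at their own pace and stop on an object; "grip_force" is the grip in N (left out, the last holds). Time passes only in rows, so rows that repeat a pose let the fingers close. It gives the time, the measured TCP pose, the force, the opening and the grip force at its end, in the units of the state.
- manip.read_state(): the state, without advancing time (a new reading comes with each control period).
- manip.snapshot(name): name is "scene" or "top"; returns a dict with "img" (400x640x3 uint8, blue, green, red), "mtx" (3x3 intrinsics, pixels), "k1" (the pictures are not rectified: a ray, as slopes to the right and down, at radius r is drawn at 1 + k1 r^2 times it, then the intrinsics apply), "rvec" (rotation vector, rad) and "tvec" (3), from world to camera coordinates, as OpenCV has them. Camera axes: x right, y down, z forward; pixel columns grow to the right and rows downward; lengths in m; the calibration is good to about 2 mm. A picture is of the moment at which its call begins. There is no depth.
- manip.hand_in(): hands the job in; it is judged then, once.
The state is a dict: "time": time; "joints": joint angles; "dq": joint speeds; "joint_torque": joint torques, N m; "tool_pos": TCP position; "ee_rot": TCP orientation; "force": force on the tool from outside, world axes, zero at the start; "wrist_torque": the same for the moment, N m; "finger_gap": opening from 0.0 (shut) to 1.0 (fully open); "grasp_force": force on a finger pad.
Only numpy, scipy, OpenCV 4.12 (cv2) and the standard library are available. Lean on these libraries where they do the work, as an engineer would, in place of code of your own. Each camera call takes 0.05 s, during which the arm holds its last target. There are 200 camera calls.

## Working session

There is one attempt and no reset: what is moved stays moved. The work goes in short steps, Python scripts to look and compute and a tool call to move; the robot and the scene stay as the last step left them, time stands still between calls to the robot, and variables do not carry over. Pictures are saved under pics/ and viewed, at most 10 in all, crops included, and the job is handed in when it is done.

Besides the shell and the picture viewer there is one more tool, called after "Request:" as name([rows], argument=value, ...), one row to a line, values as JSON. arm_command: Moves the arm, as the interface text tells. Its arguments: {"type":"object","properties":{"moves":{"type":"array"},"grip_force":{"type":"number"}},"required":["moves"]}

```bash
mkdir -p pics; python3 - <<'E'
from cell import manip
import cv2
s=manip.read_state();print(s)
for n in("scene","top"):
    d=manip.snapshot(n);cv2.imwrite(f"pics/{n}0.png",d["img"]);print(n,d["mtx"],d["k1"],d["rvec"],d["tvec"])
E
```

```text
{'time': 0.0, 'joints': array([ 1.00637811,  0.43524099,  0.02499816,  1.57409958, -0.01160377,
        1.13398587, -0.07511005]), 'dq': array([ 2.15752284e-03,  2.49757089e-03, -2.10463897e-04,  1.33946979e-04,
       -3.74117364e-06,  6.87268524e-04,  1.05770759e-03]), 'joint_torque': array([-4.00624767e-04, -6.70474863e+01,  1.02459613e+00, -3.16206515e+01,
        1.54204544e-02,  1.27490581e-02,  5.67014433e-05]), 'tool_pos': array([ 0.2781987 , -0.55910873,  0.23051411]), 'ee_rot': array([-3.05678345e+00, -7.18489213e-01,  8.00028848e-04]), 'force': array([-0.30851724, -0.17042047, -0.01896845]), 'wrist_torque': array([ 0.02268198, -0.00294853, -0.0316662 ]), 'grasp_force': 0.0, 'finger_gap': 0.9966405940260697}
scene [[507.2973186    0.         322.95230421]
 [  0.         507.2973186  192.84000771]
 [  0.           0.           1.        ]] -0.04977932907939653 [ 1.28355764  2.11483098 -1.01805638] [ 0.29347314 -0.20916296  2.03495601]
top [[380.38438257   0.         326.00430464]
 [  0.         380.38438257 197.49041784]
 [  0.           0.           1.        ]] -0.030062939187699676 [ 2.17831665 -2.14954066  0.11425959] [-0.04383658  0.60130115  1.19855842]
```

View pics/scene0.png

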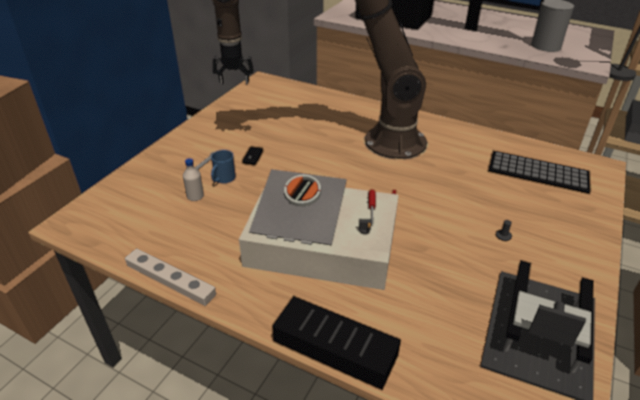

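View pics/top0.png

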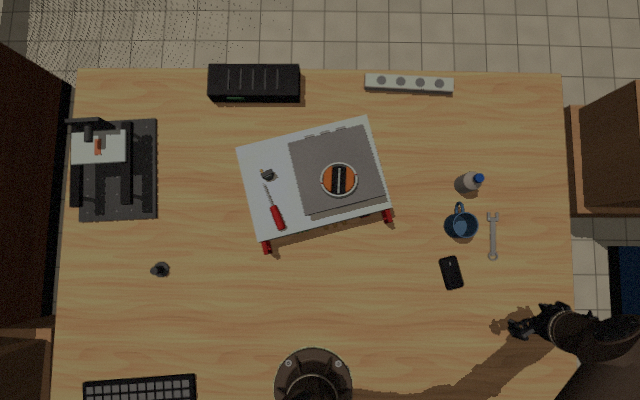

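The scene view shows the hatch ajar with the fastener at about (302,188). In the top view the case spans about (236,148), (368,116), (391,207) and (258,240), and the fastener is at about (339,180). Next I'll enlarge the top view.

```bash
python3 - <<'E'
import cv2
i=cv2.imread("pics/top0.png")
cv2.imwrite("pics/topc.png",cv2.resize(i[105:255,225:405],None,fx=4,fy=4,interpolation=cv2.INTER_CUBIC)[:600])
E
cat > h.py <<'E'
import numpy as np,cv2
from cell import manip
def ray(d,uv,z):
    """world points at height z seen at pixels uv"""
    dist=np.array([d["k1"],0,0,0,0.])
    n=cv2.undistortPoints(np.array(uv,float).reshape(-1,1,2),d["mtx"],dist).reshape(-1,2)
    R=cv2.Rodrigues(np.array(d["rvec"]))[0];t=np.array(d["tvec"]).ravel()
    c=-R.T@t; v=np.c_[n,np.ones(len(n))]@R
    return c+v*((np.array(z)-c[2])/v[:,2])[:,None]
def proj(d,P):
    return cv2.projectPoints(np.array(P,float).reshape(-1,3),np.array(d["rvec"]),np.array(d["tvec"]),d["mtx"],np.array([d["k1"],0,0,0,0.]))[0].reshape(-1,2)
E
```

```text
(no output)
```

View pics/topc.png

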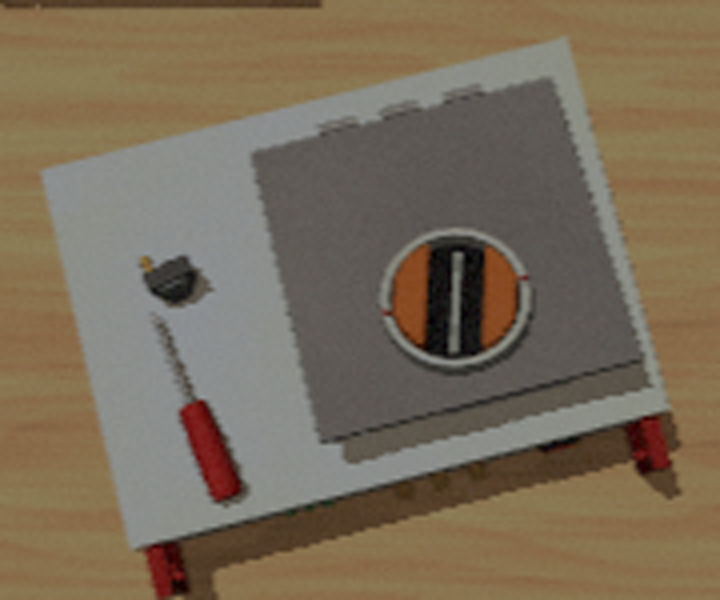

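The crop shows the case top corners at about (42,171), (567,38), (666,410) and (133,548). The rim centre is at about (457,300), and the slot bar runs from (458,253) to (455,352), so it starts about 0.3 rad clockwise.

```bash
cat >> h.py <<'E'
from scipy.optimize import least_squares
from scipy.spatial.transform import Rotation as Ro
def fit(d,px):
    C=np.array([[.15,.21,.11],[.15,-.21,.11],[-.15,-.21,.11],[-.15,.21,.11]])
    f=lambda p:(proj(d,C@Ro.from_rotvec([0,0,p[2]]).as_matrix().T+[p[0],p[1],0])-px).ravel()
    r=least_squares(f,[.6,0,.2]);return r.x,f(r.x)
E
python3 - <<'E'
from h import *
d=manip.snapshot("top")
c=lambda a:np.array(a,float)/4+[225-.375,105-.375]
p,r=fit(d,c([[42,171],[567,38],[666,410],[133,548]]));print("pose",p,r.round(2))
W=lambda q:Ro.from_rotvec([0,0,p[2]]).apply(q)+[p[0],p[1],0]
sp=W([-.045,-.07,.124]);print("shut",sp)
for a in(.15,.2,.25):
    def hp(q):
        x,z=q[0]-.12,q[2]-.114
        return W([.12+x*np.cos(a)+z*np.sin(a),q[1],.114-x*np.sin(a)+z*np.cos(a)])
    print(a,hp([-.045,-.07,.124]),"rim px",(proj(d,[hp([-.045,-.07,.138]),hp([-.12,.05,.118]),hp([-.12,-.19,.118])])-[225-.375,105-.375])*4)
    g=hp([-.045,-.07,.124])
    e=ray(d,c([[458,253],[455,352]]),[g[2]-.04*a,g[2]+.04*a]);v=e[0]-e[1];print("slot dir",np.arctan2(v[1],v[0]),"latch",p[2]-np.arctan2(v[1],v[0]),v)
R=Ro.from_rotvec(manip.read_state()["ee_rot"]).as_matrix();print(R)
E
```

```text
pose [0.65640886 0.00525008 0.26541322] [-0.28 -0.27 -0.06 -0.09  1.06 -0.01 -0.72  0.31]
shut [ 0.63134613 -0.07410267  0.124     ]
0.15 [ 0.63457608 -0.07322469  0.148545  ] rim px [[456.38960548 305.21954741]
 [322.82065029 449.80149188]
 [641.89041659 367.71834499]]
slot dir -0.02439943794741869 latch 0.28981265428611414 [ 0.07559342 -0.0018448  -0.012     ]
0.2 [ 0.63643711 -0.07271881  0.15658111] rim px [[455.80934738 300.08188365]
 [321.11653192 445.7772777 ]
 [643.52737203 362.86068354]]
slot dir -0.025775336964375457 latch 0.2911885533030709 [ 0.07568188 -0.00195116 -0.016     ]
0.25 [ 0.63868338 -0.07210822  0.16451078] rim px [[455.07677879 294.38031998]
 [319.18611554 440.88087266]
 [644.95306085 357.13319973]]
slot dir -0.02714728159915308 latch 0.29256049793784855 [ 0.07577743 -0.00205766 -0.02      ]
[[ 8.95300755e-01  4.45461776e-01 -6.03252700e-04]
 [ 4.45462168e-01 -8.95300271e-01  9.39232903e-04]
 [-1.21699948e-04 -1.10962218e-03 -9.99999377e-01]]
```

Request:
arm_command([
  [[0,0,0],[0,0,-0.11],0],
  [[0,0,0],[0,0,-0.22],0],
  [[0,0,0],[0,0,-0.33],0],
  [[0,0,0],[0,0,-0.44],0],
  [[0,0,0],[0,0,-0.55],0],
])

```text
time: 0.78
tool_pos: [0.2783, -0.5594, 0.2309]
ee_rot: [-2.47, -1.94, -0.0]
force: [0.2, -0.2, -0.6]
finger_gap: 0.002
grasp_force: 0.0
```

Request:
arm_command([
  [[0,0,0],[0,0,-0.07],0],
  [[0,0,0],[0,0,-0.139],0],
])

```text
time: 1.02
tool_pos: [0.2783, -0.5594, 0.231]
ee_rot: [-2.247, -2.195, -0.0]
force: [-0.2, 0.1, -0.4]
finger_gap: -0.002
grasp_force: 0.0
```

Request:
arm_command([
  [[0.5,0.35,0],[0,0,0],0],
  [[1,0.68,0],[0,0,0],0],
])

```text
time: 1.27
tool_pos: [0.3495, -0.4604, 0.2309]
ee_rot: [-2.253, -2.189, -0.001]
force: [1.3, -0.4, 0.9]
finger_gap: -0.001
grasp_force: 0.0
```

Request:
arm_command([
  [[0.5,0.33,0],[0,0,0],0],
  [[1,0.66,0],[0,0,0],0],
])

```text
time: 1.52
tool_pos: [0.4185, -0.3615, 0.2312]
ee_rot: [-2.251, -2.191, 0.0]
force: [0.7, -0.4, 0.1]
finger_gap: -0.0
grasp_force: 0.0
```

Request:
arm_command([
  [[0.5,0.33,0],[0,0,0],0],
  [[1,0.66,0],[0,0,0],0],
])

```text
time: 1.78
tool_pos: [0.4871, -0.2634, 0.2313]
ee_rot: [2.251, 2.191, -0.0]
force: [0.7, -0.9, -0.2]
finger_gap: 0.002
grasp_force: 0.0
```

Request:
arm_command([
  [[0.5,0.33,0],[0,0,0],0],
  [[1,0.66,0],[0,0,0],0],
])

```text
time: 2.02
tool_pos: [0.5558, -0.1653, 0.2312]
ee_rot: [2.251, 2.191, -0.0]
force: [1.0, -0.2, 1.0]
finger_gap: -0.001
grasp_force: 0.0
```

Request:
arm_command([
  [[0.4,0.3,0],[0,0,0],0],
  [[0.8,0.58,0],[0,0,0],0],
  [[0.8,0.58,0],[0,0,0],0],
])

```text
time: 2.4
tool_pos: [0.6167, -0.0832, 0.2308]
ee_rot: [-2.242, -2.198, -0.003]
force: [-0.2, -1.3, 1.3]
finger_gap: 0.003
grasp_force: 0.0
```

```bash
python3 - <<'E'
from h import *
s=manip.read_state();print(s["time"],s["tool_pos"],s["force"],s["joints"].round(2))
d=manip.snapshot("scene");t=manip.snapshot("top")
print(proj(d,s["tool_pos"]))
A=cv2.resize(d["img"][120:250,230:410],None,fx=4,fy=4,interpolation=cv2.INTER_CUBIC)
cv2.imwrite("pics/s1.png",A)
E
```

```text
2.4 [ 0.61669907 -0.08315064  0.23084239] [-0.20033138 -1.28539639  1.25760284] [ 0.31  0.46 -0.39  1.55  0.18  1.16 -0.13]
[[302.43367967 166.52631231]]
```

View pics/s1.png

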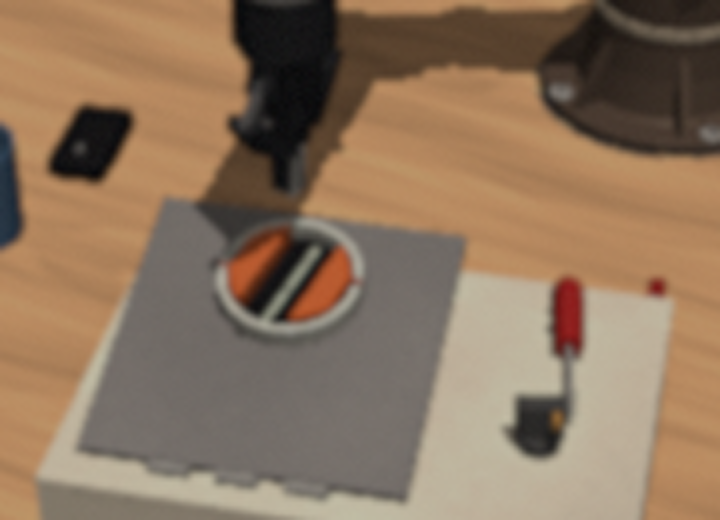

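The fingertip at about (290,188) matches its projection, with the slot just below it toward the rear. I'll make a small correction and then go down into the slot.

Request:
arm_command([
  [[0.11,-0.04,0],[0,0,0],0],
  [[0.11,-0.04,0.2],[0,0,0],0],
  [[0.11,-0.04,0.4],[0,0,0],0],
  [[0.11,-0.04,0.52],[0,0,0],0],
  [[0.11,-0.04,0.6],[0,0,0],0],
])

```text
time: 3.12
tool_pos: [0.6111, -0.0777, 0.171]
ee_rot: [2.252, 2.191, -0.0]
force: [-0.2, 0.7, -0.2]
finger_gap: -0.001
grasp_force: 0.0
```

Request:
arm_command([
  [[0,0,0.05],[0,0,0],0],
  [[0,0,0.1],[0,0,0],0],
  [[0,-0.01,0.15],[0,0,0],0],
  [[0,-0.01,0.15],[0,0,0],0],
])

```text
time: 3.62
tool_pos: [0.6104, -0.0773, 0.1561]
ee_rot: [-2.251, -2.191, 0.0]
force: [0.1, -0.7, -0.2]
finger_gap: -0.002
grasp_force: 0.0
```

```bash
python3 - <<'E'
from h import *
s=manip.read_state();print(s["time"],s["tool_pos"],s["force"])
d=manip.snapshot("scene")
print(4*(proj(d,s["tool_pos"])-[230,120]))
cv2.imwrite("pics/s2.png",cv2.resize(d["img"][140:230,240:360],None,fx=5,fy=5,interpolation=cv2.INTER_CUBIC))
E
```

```text
3.625 [ 0.61041969 -0.07730615  0.15607894] [ 0.0987276  -0.69721076 -0.17225295]
[[301.99573654 264.59908306]]
```

View pics/s2.png

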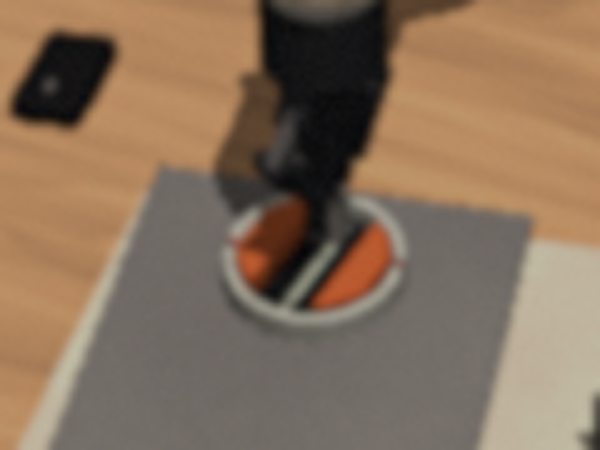

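The fingertip is in the front half of the slot, between the cheeks at about (335,225). Next I'll push straight down.

Request:
arm_command([
  [[0.04,0,0.05],[0,0,0],0],
  [[0.04,-0.01,0.1],[0,0,0],0],
  [[0.04,-0.02,0.15],[0,0,0],0],
  [[0.04,-0.03,0.2],[0,0,0],0],
  [[0.04,-0.03,0.2],[0,0,0],0],
])

```text
time: 4.3
tool_pos: [0.6072, -0.0731, 0.1358]
ee_rot: [-2.25, -2.191, 0.001]
force: [0.3, 0.3, 0.9]
finger_gap: 0.004
grasp_force: 0.6
```

Request:
arm_command([
  [[0,0,0.05],[0,0,0],0],
  [[0,0,0.08],[0,0,0],0],
  [[0,0,0.1],[0,0,0],0],
  [[0,0,0.1],[0,0,0],0],
])

```text
time: 4.8
tool_pos: [0.6073, -0.0733, 0.126]
ee_rot: [-2.251, -2.191, 0.001]
force: [-1.4, -1.1, 2.3]
finger_gap: -0.003
grasp_force: 1.1
```

Request:
arm_command([
  [[0,0,0.015],[0,0,0],0],
  [[0,0,0.025],[0,0,0],0],
  [[0,0,0.025],[0,0,0],0],
])

```text
time: 5.18
tool_pos: [0.6076, -0.0733, 0.1241]
ee_rot: [2.251, 2.191, -0.0]
force: [-4.5, 0.0, 6.4]
finger_gap: -0.0
grasp_force: 3.1
```

Request:
arm_command([
  [[0,0,0.01],[0,0,0],0],
  [[0,0,0.02],[0,0,0],0],
  [[0,0,0.02],[0,0,0],0],
])

```text
time: 5.55
tool_pos: [0.6077, -0.0732, 0.1238]
ee_rot: [2.25, 2.191, 0.0]
force: [-9.8, -0.9, 21.9]
finger_gap: 0.002
grasp_force: 10.9
```

Request:
arm_command([
  [[0,0.01,-0.008],[0,0,0],0],
  [[0.03,0.025,-0.008],[0,0,0],0],
  [[0.06,0.025,-0.008],[0,0,0],0],
  [[0.09,0.025,-0.008],[0,0,0],0],
])

```text
time: 6.05
tool_pos: [0.6116, -0.0654, 0.124]
ee_rot: [2.25, 2.188, 0.002]
force: [-0.1, -3.6, 10.2]
finger_gap: -0.003
grasp_force: 5.2
```

Request:
arm_command([
  [[0.017,0.009,0],[0,0,0.051],0],
  [[0.034,0.019,0],[0,0,0.102],0],
  [[0.049,0.03,0],[0,0,0.153],0],
  [[0.064,0.043,0],[0,0,0.204],0],
])

```text
time: 6.55
tool_pos: [0.6155, -0.0586, 0.1239]
ee_rot: [2.573, 1.799, 0.002]
force: [-5.5, -1.1, 13.6]
finger_gap: -0.0
grasp_force: 6.6
```

Request:
arm_command([
  [[0.017,0.008,0],[0,0,0.051],0],
  [[0.034,0.017,0],[0,0,0.102],0],
  [[0.049,0.028,0],[0,0,0.153],0],
  [[0.064,0.04,0],[0,0,0.204],0],
])

```text
time: 7.05
tool_pos: [0.6215, -0.0537, 0.124]
ee_rot: [2.828, 1.366, 0.002]
force: [-3.9, -2.0, 12.1]
finger_gap: 0.003
grasp_force: 6.3
```

Request:
arm_command([
  [[0.017,0.008,0],[0,0,0.051],0],
  [[0.034,0.017,0],[0,0,0.102],0],
  [[0.049,0.028,0],[0,0,0.153],0],
  [[0.064,0.04,0],[0,0,0.204],0],
])

```text
time: 7.55
tool_pos: [0.6284, -0.0512, 0.1239]
ee_rot: [3.01, 0.898, 0.002]
force: [-7.9, -2.0, 15.4]
finger_gap: -0.002
grasp_force: 8.0
```

```bash
python3 - <<'E'
from h import *
s=manip.read_state();p=s["tool_pos"];c=np.array([.6313,-.0741]);R=Ro.from_rotvec(s["ee_rot"]).as_matrix()
print(s["time"],p,s["force"],"rel tool xy",(np.r_[p[:2]-c,0]@R)[:2],"yaw",np.arctan2(R[1,0],R[0,0]),"goal .266")
E
```

```text
7.55 [ 0.62840969 -0.05122083  0.1239195 ] [-7.94812574 -1.97653116 15.36547654] rel tool xy [ 0.01011535 -0.02072413] yaw 0.5797424726677418 goal .266
```

Request:
arm_command([
  [[0.017,0.006,0],[0,0,0.051],0],
  [[0.034,0.014,0],[0,0,0.102],0],
  [[0.049,0.025,0],[0,0,0.153],0],
  [[0.064,0.037,0],[0,0,0.204],0],
  [[0.064,0.037,0],[0,0,0.204],0],
])

```text
time: 8.18
tool_pos: [0.6354, -0.0503, 0.1239]
ee_rot: [3.115, 0.409, 0.001]
force: [-6.4, 1.4, 14.8]
finger_gap: -0.003
grasp_force: 7.3
```

Request:
arm_command([
  [[0.01,0,0],[0,0,0],0],
  [[0.02,0,0],[0,0,0],0],
  [[0.02,0,0],[0,0,0],0],
])

```text
time: 8.55
tool_pos: [0.6356, -0.0502, 0.1239]
ee_rot: [3.115, 0.41, -0.004]
force: [-13.0, -0.5, 19.9]
finger_gap: 0.0
grasp_force: 10.0
```

Request:
arm_command([
  [[0.01,0,0],[0,0,0],0],
  [[0.02,0,0],[0,0,0],0],
  [[0.02,0,0],[0,0,0],0],
])

```text
time: 8.93
tool_pos: [0.6365, -0.0501, 0.1238]
ee_rot: [3.114, 0.41, -0.007]
force: [-16.8, -2.0, 23.1]
finger_gap: -0.001
grasp_force: 15.2
```

```bash
python3 - <<'E'
from h import *
s=manip.read_state();p=s["tool_pos"];c=np.array([.6313,-.0741]);R=Ro.from_rotvec(s["ee_rot"]).as_matrix()
print(s["time"],p,s["force"],s["force"]@R,"rel tool xy",(np.r_[p[:2]-c,0]@R)[:2],"yaw",np.arctan2(R[1,0],R[0,0]),"goal .266")
E
```

```text
8.925 [ 0.63648962 -0.05010167  0.12379177] [-16.7717063   -1.99577926  23.10200461] [-16.82133731  -2.41689611 -23.0255751 ] rel tool xy [ 0.01121988 -0.02183952] yaw 0.2616155849364898 goal .266
```

Request:
arm_command([
  [[0,0,-0.008],[0,0,0],0],
  [[0.015,0,-0.008],[0,0,0],0],
  [[0.03,0,-0.008],[0,0,0],0],
  [[0.03,0,-0.008],[0,0,0],0],
])

```text
time: 9.43
tool_pos: [0.6366, -0.0501, 0.1238]
ee_rot: [3.114, 0.409, -0.016]
force: [-25.0, -2.5, 25.5]
finger_gap: -0.006
grasp_force: 17.9
```

```bash
python3 - <<'E'
from h import *
s=manip.read_state();p=s["tool_pos"];c=np.array([.6313,-.0741]);R=Ro.from_rotvec(s["ee_rot"]).as_matrix()
print(s["time"],p,s["force"],"rel tool xy",(np.r_[p[:2]-c,0]@R)[:2])
d=manip.snapshot("scene")
cv2.imwrite("pics/s3.png",cv2.resize(d["img"][140:240,240:360],None,fx=5,fy=5,interpolation=cv2.INTER_CUBIC))
E
```

```text
9.425 [ 0.63663081 -0.0500952   0.12375469] [-24.96418572  -2.45184881  25.48477053] rel tool xy [ 0.0113443  -0.02181619]
```

View pics/s3.png

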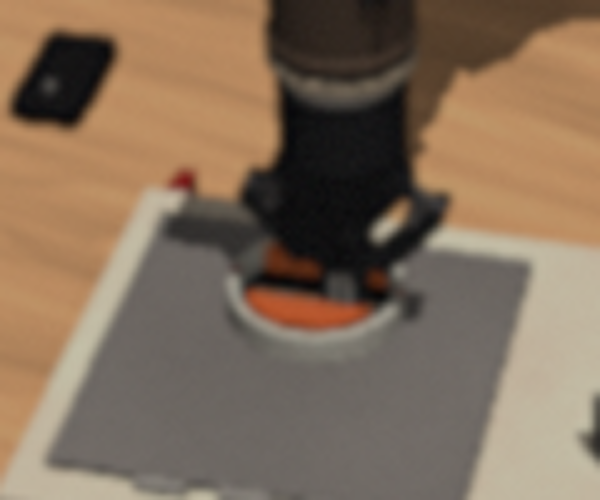

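The slot now lies along the instrument's y and the tip no longer moves as the force rises, so it is at the stop. I'll ease the downward and sideways pressure, then lift.

Request:
arm_command([
  [[-0.02,0,-0.01],[0,0,0],0],
  [[-0.04,0,-0.02],[0,0,0],0],
  [[-0.05,0,-0.02],[0,0,0],0],
])

```text
time: 9.85
tool_pos: [0.6364, -0.0502, 0.1249]
ee_rot: [3.114, 0.41, -0.002]
force: [-2.9, -0.8, -0.8]
finger_gap: 0.003
grasp_force: 1.5
```

Off the floor, with about 3 N left on the cheek. Next: lift 3 mm, move to the slot's middle, then up.

Request:
arm_command([
  [[0,0,-0.02],[0,0,0],0],
  [[-0.03,0,-0.03],[0,0,0],0],
  [[-0.08,0,-0.04],[0,0,0],0],
  [[-0.1,0,-0.1],[0,0,0],0],
  [[-0.1,0,-0.3],[0,0,0],0],
])

```text
time: 10.48
tool_pos: [0.6269, -0.0524, 0.1553]
ee_rot: [-3.114, -0.411, 0.002]
force: [0.1, 0.7, -0.3]
finger_gap: 0.001
grasp_force: 0.0
```

Request:
arm_command([
  [[0,0,-0.4],[0,0,0],0],
  [[0,-0.4,-0.8],[0,0,0],0],
  [[0,-0.8,-0.8],[0,0,0],0],
  [[-1,-1,-0.8],[0,0,0],0],
  [[-1,-1,-0.8],[0,0,0],0],
])

```text
time: 11.1
tool_pos: [0.503, 0.0188, 0.2358]
ee_rot: [3.114, 0.413, 0.001]
force: [-0.5, 0.1, -0.5]
finger_gap: -0.0
grasp_force: 0.0
```

Request:
arm_command([
  [[-0.6,0,0],[0,0,0],0],
  [[-1,0,0],[0,0,0],0],
  [[-1,0,0],[0,0,0],0],
])

```text
time: 11.48
tool_pos: [0.4063, -0.0085, 0.2362]
ee_rot: [3.114, 0.409, 0.001]
force: [0.3, -0.1, 0.5]
finger_gap: -0.004
grasp_force: 0.0
```

```bash
python3 - <<'E'
from h import *
s=manip.read_state();print(s["time"],s["tool_pos"],s["force"])
d=manip.snapshot("scene");t=manip.snapshot("top")
a=cv2.resize(t["img"][105:255,225:405],(720,600),interpolation=cv2.INTER_CUBIC)
b=cv2.resize(d["img"][150:290,230:410],(771,600),interpolation=cv2.INTER_CUBIC)
cv2.imwrite("pics/f.png",cv2.resize(np.hstack([a,b]),(800,322)));cv2.imwrite("pics/ft.png",a)
E
```

```text
11.475 [ 0.40625735 -0.00848173  0.23615332] [ 0.33202664 -0.09050827  0.4635177 ]
```

View pics/f.png

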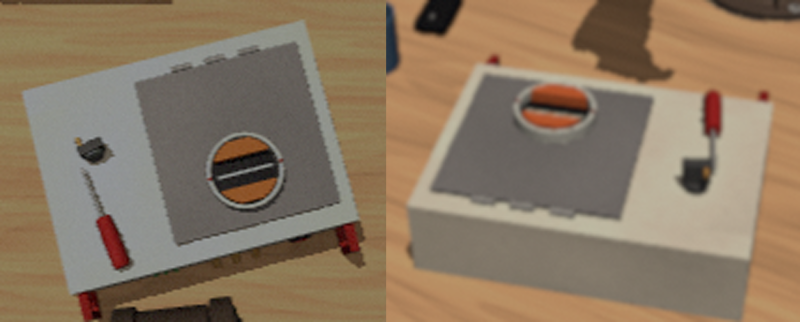

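View pics/ft.png

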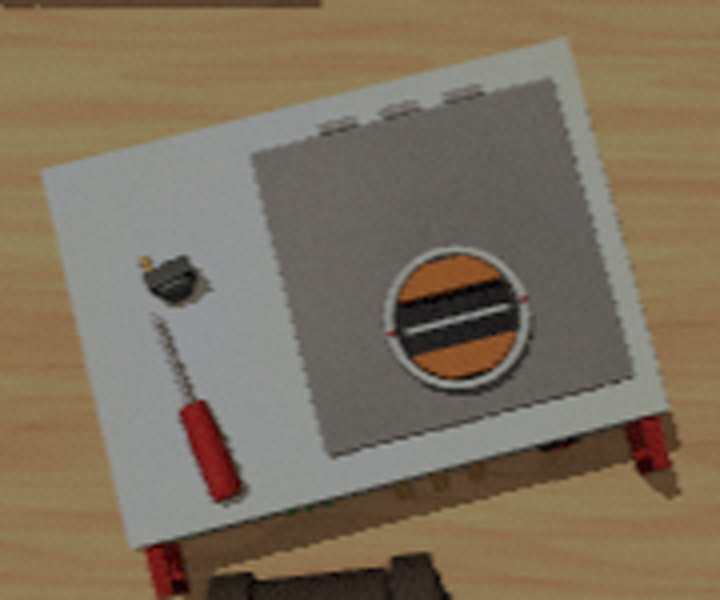

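The hatch is flush and the slot line, from (405,332) to (510,307), lies between the red dots at (391,334) and (524,299). The driver and the optic mount have not moved.

```bash
python3 -c "
from cell import manip
print(manip.hand_in())"
```

```text
the job is handed in; nothing more can be done
None
```

The hatch is pushed down flush and locked, with the slot turned clockwise to its stop between the red dots; the hand is clear and the job was handed in at about 11.5 s, with no verdict returned.

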